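# Square up the supplement pots with a straightedge

### The arm

A 6-joint arm with a two-finger parallel gripper is mounted at the origin on the work surface. World frame = base frame: x ahead of the robot, y to its left, z up, the work surface at z = 0. Lengths are in m, angles in rad, forces in N, time in s.
With the tool pointing down it reaches from about 0.325 to 1 m from the base axis. Payload 5.1 kg.
Tool frame: the origin (TCP) lies midway between the tips of the shut fingers; the grasp point (between the pads) lies 19 mm behind it (env.pinch_z is the distance from the TCP to the grasp point, in m); z points along the fingers, y is the line along which they close (so a half turn about z gives the same grasp; the last joint's range is limited). The gripper opens to 85 mm and grips with 20 to 120 N. Pads are 22 mm wide; open, the fingers measure 114 mm over their backs; the gripper's body (76 mm by 85 mm) begins 54 mm behind the grasp point. The pads swing forward as they close: fully open they stand 13 mm farther back than shut.
Start: joints at [1.136, 0.124, 1.65, -0, 1.367, -0.083], TCP at [0.224, 0.61, 0.231] pointing down, gripper open.
Joint ranges: [-2.61, 2.61], [-1.02, 2.33], [0.03, 2.71], [-1.35, 4.49], [0.32, 2.68], [-2.91, 2.91]. Speed limits (rad/s): [2.57, 2.57, 3.14, 3.14, 3.14, 3.14].

### API

Orientations are given as a unit quaternion [w, x, y, z].
In Python, from rig import telemetry, camera, camera_model, env gives the robot as it stands.
- The arm moves only by the tool drive_tool, never from a script. Its argument "commands" is text: rows parted by semicolons, each of 4 numbers parted by spaces: the shift along the tool's x, y, z in cm, then the turn about the tool's z in degrees. In form: x y z roll; .... A call has 1 to 10 rows; each row shifts and turns the commanded pose from where the row before left it, along the tool's axes as they then stand; what a row does not reach is not made up. A row lasts 1/12 s, in which the tool goes at most 41.7 mm and 7.16 degrees, less where a joint would pass 70% of its speed; a pose out of reach is approached as far as the arm can. A call is refused whole if a number of a shift passes 4.17 or a number of a turn 7.16, either way. A call with a gripper value outside its range is refused whole. "fingers" is the finger opening in cm, from 0 to 8.54, set as the call begins (left out, the last holds). The fingers move at their own pace and stop on an object; "newtons" is the grip in N (left out, the last holds). Time passes only in rows, so rows that do not move let the fingers close. It gives the time, the measured TCP pose, the force, the opening and the grip force at its end, in the units of the state.
- telemetry.state(): the state, without advancing time (a new reading comes with each control period).
- camera(name): name is "scene" or "top" or "wrist"; returns the picture (400x640x3 uint8, red, green, blue); there is no depth.
- camera_model(name): a dict with "K" (3x3 intrinsics, pixels), "dist_coeffs" ([k1, k2, p1, p2, k3] as OpenCV has them; the pictures are not rectified), "T" (4x4, takes a point from camera to world coordinates); the wrist camera has in their place "hand_eye" (4x4, takes a point from camera to tool coordinates, whose origin is the TCP and whose axes are the flange's). Camera axes: x right, y up, looking along -z (the intrinsics and any distortion apply to the point x, -y, -z); pixel columns grow to the right and rows downward; lengths in m; the calibration is good to about 2 mm. A picture is of the moment at which its call begins: read the wrist's pose just before it. camera_model takes no time and is no camera call.
- env.finish_job(): hands the job in; it is judged then, once.
The state is a dict: "clock": time; "qpos": joint angles; "qvel": joint speeds; "effort": joint torques, N m; "tcp_pos": TCP position; "eef_rot": TCP orientation; "wrist_force": force on the tool from outside, world axes, zero at the start; "ft_torque": the same for the moment, N m; "width": finger opening in m; "grip_force": force on a finger pad.
Only numpy, scipy, OpenCV 4.12 (cv2) and the standard library are available. Lean on these libraries where they do the work, as an engineer would, in place of code of your own. Each camera call takes 0.05 s, during which the arm holds its last target. There are 200 camera calls.

### The job

Take the straightedge by its orange grip, lift it off its green mat, and with it push the four supplement pots together straight up to the white stop bar; the bar's setting is unknown, so feel for it, and hold all four pots pressed against it together for about a second with a total of about 9 N, never 13 N or more. Leave the pots standing there in one straight row, without touching them with the gripper, and stand the straightedge back on the middle of its mat; do not disturb the bowl, tub or leaf hide.

Things in the scene. Friction and masses are not known exactly. Their poses are not given: they have to be found in the camera images.
- board_grip (a point): Straightedge: aluminium bar 200 long (y), 30 thick (x), 28 high, 0.35 kg, standing on its underside; on it, centred, an upright orange grip 20 thick (x), 50 wide (y), from 28 to 90 above the underside. This point: mid-grip, 62 above the underside; z up. Both long faces (15 either side of this point) are straight and alike.
- mat: Green rubber mat fixed to the cart top, 80 (x) by 240 (y) by 3 thick, to the left or right of the work; the straightedge stands on it along its y axis. Origin: centre of its underside, on the cart top.
- frame: Aluminium stop frame fixed to the cart, 274 wide (y), 34 high. Origin: on the cart top, mid-width; x points from the pots into it (push direction). It carries a white stop bar along y, 218 long, 34 high, its face clamped firmly anywhere from x = 0 to 40: not reported, feel for it. The bar rocks up to 0.03 rad about its middle to even the load. End cheeks: y = 123 to 137, from x = 0.
- pot0: White plastic supplement pot with a red cap, cylinder 32 in diameter, 34 high, about 40 to 85 g (contents differ), upright, loose on the bare cart top in front of the stop, 40 to 85 short of the frame's origin. Origin: centre of its underside.
- pot1: White plastic supplement pot with a yellow cap, cylinder 32 in diameter, 34 high, about 40 to 85 g (contents differ), upright, loose on the bare cart top in front of the stop, 40 to 85 short of the frame's origin. Origin: centre of its underside.
- pot2: White plastic supplement pot with a green cap, cylinder 32 in diameter, 34 high, about 40 to 85 g (contents differ), upright, loose on the bare cart top in front of the stop, 40 to 85 short of the frame's origin. Origin: centre of its underside.
- pot3: White plastic supplement pot with a blue cap, cylinder 32 in diameter, 34 high, about 40 to 85 g (contents differ), upright, loose on the bare cart top in front of the stop, 40 to 85 short of the frame's origin. Origin: centre of its underside.
- bowl: Bystander: basalt-coloured ceramic bowl, 120 across, 45 high, on the side of the work away from the mat. Origin: centre of its underside.
- tub: Bystander: red plastic tub with a hinged flip lid, 120 by 150, about 130 high with its knob. Origin: centre of its underside.
- hide: Bystander: green plastic leaf-shaped hide, about 165 long, 100 wide, 52 high. Origin: centre of its underside.
Things that resemble listed ones, but are neither listed nor needed, are in the scene too. Leave any brown or purple look-alike of the pot3 alone.

How it is judged:
By the outcome, as a careful person would: the job done as asked, in the order asked, and still so for the second after the job is handed in, with the robot touching nothing.
It also fails if it takes over 69 s, if anything falls off the work surface, if the arm or the gripper's body presses on something with over 40 N, if the wrist force passes 120 N, or if a joint passes its speed limit or range.

## Working session

There is one attempt and no reset: what is moved stays moved. The work goes in short steps, Python scripts to look and compute and a tool call to move; the robot and the scene stay as the last step left them, time stands still between calls to the robot, and variables do not carry over. Pictures are saved under pics/ and viewed, at most 10 in all, crops included, and the job is handed in when it is done.

Besides the shell and the picture viewer there is one more tool, called after "Emit:" as name(argument=value, ...) on one line, values as JSON. drive_tool: Moves the arm, as the interface text tells. Its arguments: {"type":"object","properties":{"commands":{"type":"string"},"fingers":{"type":"number"},"newtons":{"type":"number"}},"required":["commands"]}

```bash
mkdir -p pics; ls; cat > h.py <<'E'
import numpy as np, cv2
from scipy.spatial.transform import Rotation as R
from rig import telemetry, camera, camera_model, env
def snap(n,f):
    s=telemetry.state(); im=camera(n); cv2.imwrite('pics/'+f,im[:,:,::-1]); return im,s
def camT(n,s=None):
    m=camera_model(n)
    if 'T' in m: return m,np.array(m['T'])
    T=np.eye(4); q=s['eef_rot']; T[:3,:3]=R.from_quat([q[1],q[2],q[3],q[0]]).as_matrix(); T[:3,3]=s['tcp_pos']
    return m,T@np.array(m['hand_eye'])
def pix2w(n,uv,z,s=None):
    m,T=camT(n,s); uv=np.array(uv,float).reshape(-1,1,2)
    p=cv2.undistortPoints(uv,np.array(m['K']),np.array(m['dist_coeffs']))[:,0]
    d=np.c_[p[:,0],-p[:,1],-np.ones(len(p))]@T[:3,:3].T; o=T[:3,3]
    z=np.broadcast_to(z,len(p)); return o+d*((z-o[2])/d[:,2])[:,None]
def w2pix(n,P,s=None):
    m,T=camT(n,s); c=(np.array(P,float).reshape(-1,3)-T[:3,3])@T[:3,:3]; c=c*[1,-1,-1]
    return cv2.projectPoints(c,np.zeros(3),np.zeros(3),np.array(m['K']),np.array(m['dist_coeffs']))[0][:,0]
E
python3 - <<'E'
from h import *
im,s=snap('top','top0.png'); snap('scene','sc0.png'); print(s); print(env.pinch_z)
E
```

```text
pics
{'clock': 0.0, 'qpos': array([ 1.13640596e+00,  1.24503267e-01,  1.65167436e+00,  9.69648305e-06,
        1.36749160e+00, -8.26002097e-02]), 'qvel': array([-1.32215943e-03,  8.63684247e-04, -7.11904177e-04,  1.21890760e-03,
        6.95827553e-05, -4.98994557e-04]), 'effort': array([ 1.24485210e-03, -4.23628020e+01, -3.65447545e+01, -4.62551725e-05,
        6.85074949e-03,  4.45735566e-06]), 'tcp_pos': array([0.22374421, 0.60962916, 0.230054  ]), 'eef_rot': array([-2.70001614e-04,  1.74990348e-01,  9.84569601e-01, -1.00257216e-03]), 'wrist_force': array([-0.12994975, -0.60308173, -0.26632206]), 'ft_torque': array([-0.01377098, -0.07703908, -0.03487627]), 'grip_force': 0.0, 'width': 0.08531172566530856}
0.0187
```

View pics/top0.png

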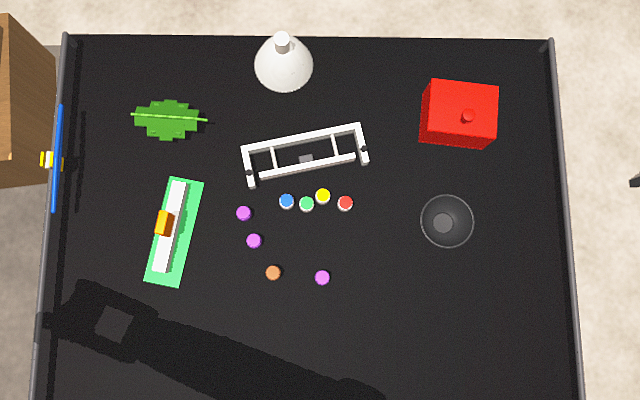

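View pics/sc0.png

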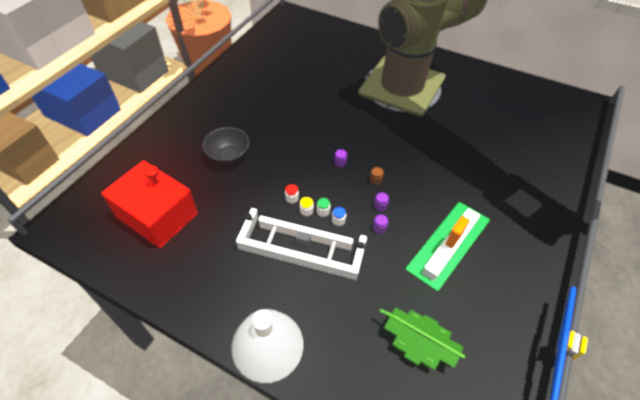

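The top view shows the straightedge with its orange grip at about (165,223) on the green mat. The four pots are at blue (286,201), green (306,203), yellow (323,196) and red (345,203).

Things that could be mistaken for them:
- **Straightedge:** the blue bar with a yellow grip at (52,160).
- **Pots:** purple ones at (243,213), (253,240) and (322,277), and a brown one at (273,272).

I choose the orange grip on the green mat.

```bash
python3 - <<'E'
from h import *
im=cv2.imread('pics/top0.png')
c=cv2.resize(im[110:300,130:390],None,fx=3,fy=3,interpolation=cv2.INTER_CUBIC); cv2.imwrite('pics/c1.png',c)
hsv=cv2.cvtColor(im,cv2.COLOR_BGR2HSV)
def blob(lo,hi,box):
    m=cv2.inRange(hsv,lo,hi); k=np.zeros_like(m); x0,y0,x1,y1=box; k[y0:y1,x0:x1]=m[y0:y1,x0:x1]
    ys,xs=np.nonzero(k); return xs.mean(),ys.mean(),len(xs),k
for n,lo,hi,b in [('red',(0,150,80),(8,255,255),(330,190,360,215)),('yel',(22,150,80),(35,255,255),(310,185,335,210)),('grn',(45,100,60),(80,255,255),(295,190,316,215)),('blu',(95,100,60),(125,255,255),(275,190,296,212))]:
    u,v,k,_=blob(lo,hi,b); print(n,round(u,1),round(v,1),k,pix2w('top',[u,v],.033).round(4))
u,v,k,m=blob((45,100,60),(85,255,255),(135,165,215,300)); 
cn=max(cv2.findContours(m,0,1)[0],key=cv2.contourArea); hull=cv2.convexHull(cn); r=cv2.boxPoints(cv2.minAreaRect(hull)); w=pix2w('top',r,.003); print('mat',r,w.round(4),w.mean(0))
u,v,k,m=blob((8,150,80),(20,255,255),(145,200,185,245));print('grip',u,v,k,pix2w('top',[u,v],[.09]))
print(w2pix('top',[[0,0,0],[.5,0,0],[.5,.3,0]]), camT('top')[1].round(3))
E
```

```text
red 345.5 201.7 126 [[ 0.5377 -0.0769  0.033 ]]
yel 322.7 194.2 127 [[ 0.5542 -0.0269  0.033 ]]
grn 306.5 202.2 122 [[0.5361 0.0088 0.033 ]]
blu 286.2 199.4 132 [[0.5422 0.0533 0.033 ]]
mat [[142.08412 280.7912 ]
 [168.5223  173.27597]
 [204.35555 182.08743]
 [177.91737 289.60266]] [[0.3659 0.366  0.003 ]
 [0.6062 0.3208 0.003 ]
 [0.5863 0.2392 0.003 ]
 [0.3472 0.2874 0.003 ]] [0.47642759 0.30336222 0.003     ]
grip 166.51941747572815 224.74757281553397 206 [[0.47793691 0.29618601 0.09      ]]
[[309.71222805 459.12346761]
 [310.25599453 220.61276257]
 [175.78121072 220.08323531]] [[ 0.     0.984 -0.179  0.342]
 [-1.     0.005  0.024  0.015]
 [ 0.025  0.179  0.984  1.15 ]
 [ 0.     0.     0.     1.   ]]
```

View pics/c1.png

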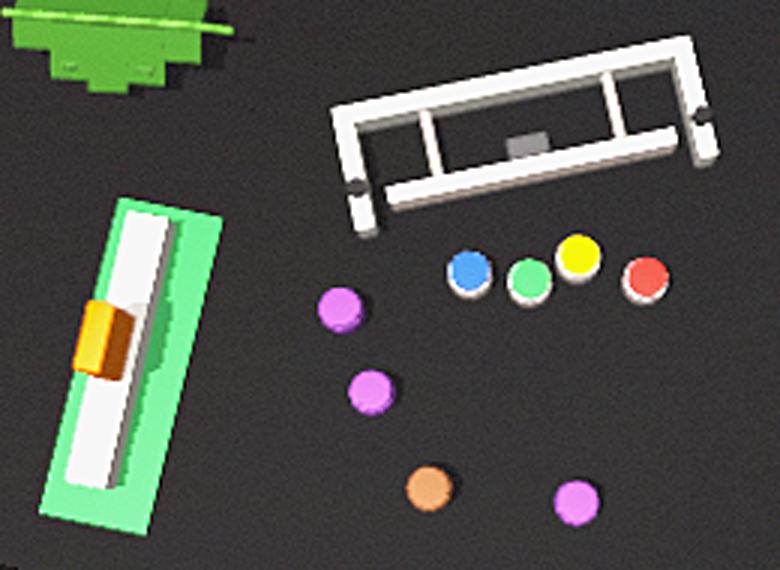

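The crop shows the grip top at about (105,340) and the frame's cheek tips at about (367,230) and (707,158). The two frame back corners are at (333,108) and (690,38). The blue, green, yellow and red pots stand in front of the bar, and the purple and brown look-alikes are apart from them.

```bash
cat >> h.py <<'E'
def crop2px(p,o=(130,110),k=3): return (np.array(p,float)+.5)/k-.5+np.array(o)
E
python3 - <<'E'
from h import *
P=pix2w('top',crop2px([(367,228),(706,157),(333,108),(690,38),(390,188),(674,132)]),.034)[:,:2]; print(P.round(4))
yv=P[0]-P[1]; print('cheek dist',np.linalg.norm(yv),'back',np.linalg.norm(P[2]-P[3]),np.linalg.norm(P[4]-P[5]))
for a,b in((0,1),(2,3),(4,5)): d=P[a]-P[b]; print('yang',np.degrees(np.arctan2(d[1],d[0])))
d=P[2]-P[3]+P[0]-P[1]; th=np.arctan2(d[1],d[0])-np.pi/2; O=(P[0]+P[1])/2; print('yaw',np.degrees(th),'O',O)
ex=np.array([np.cos(th),np.sin(th)]); ey=np.array([-ex[1],ex[0]])
def f(p): p=np.atleast_2d(p)[:,:2]-O; return (np.c_[p@ex,p@ey]*1000).round(1)
print('bar',f(P[4:])); print('pots',f([(.5377,-.0769),(.5542,-.0269),(.5361,.0088),(.5422,.0533)]))
print('purple',f(pix2w('top',[(243,212),(253,240),(273,271),(322,277)],.034)))
S=pix2w('top',crop2px([(147,212),(88,487)]),.031)[:,:2]; d=S[0]-S[1]; print('se',S,S.mean(0),np.linalg.norm(d),np.degrees(np.arctan2(d[1],d[0])))
print('bowl',f(pix2w('top',[(447,221)],.04)),'tub',f(pix2w('top',[(420,145)],.1)))
E
```

```text
[[ 0.5723  0.1286]
 [ 0.6274 -0.1212]
 [ 0.6631  0.1559]
 [ 0.7197 -0.1107]
 [ 0.6024  0.1124]
 [ 0.6464 -0.0976]]
cheek dist 0.2558109896595873 back 0.27247326355743545 0.21458414898579123
yang 102.45647403032888
yang 101.98521475864544
yang 101.84219337794214
yaw 12.213412509817227 O [0.59984659 0.00372009]
bar [[  25.5  105.7]
 [  24.1 -108.9]]
pots [[-77.8 -65.6]
 [-51.1 -20.3]
 [-61.2  18.5]
 [-45.9  60.7]]
purple [[ -53.9  158.1]
 [-118.4  148.5]
 [-192.4  119.4]
 [-226.8   19.8]]
se [[0.58400553 0.29029366]
 [0.38398623 0.32262838]] [0.48399588 0.30646102] 0.2026160222232884 -9.182878764122151
bowl [[-166.5 -272.3]] tub [[  -2.1 -239.2]]
```

Emit:
drive_tool(commands="-3.48 -1.98 0 0;-3.48 -1.98 0 0;-3.48 -1.98 0 0;-3.48 -1.98 0 0;-3.48 -1.98 0 0;-3.48 -1.98 0 0;-3.48 -1.98 0 0;-3.48 -1.98 0 0;-3.48 -1.98 0 0;-3.48 -1.98 0 0", fingers=8.54, newtons=100)

```text
clock: 0.93
tcp_pos: [0.4831, 0.3026, 0.2309]
eef_rot: [-0.0, 0.175, 0.985, -0.0]
wrist_force: [0.6, 1.5, -0.3]
width: 0.0855
grip_force: 0.0
```

Emit:
drive_tool(commands="0 0 0 -4;0 0 0 -4;0 0 0 0;0 0 0 0;0 0 0 0")

```text
clock: 1.35
tcp_pos: [0.4821, 0.3046, 0.231]
eef_rot: [-0.0, 0.106, 0.994, -0.0]
wrist_force: [1.0, -0.3, -0.3]
width: 0.0854
grip_force: 0.0
```

```bash
python3 - <<'E'
from h import *
im,s=snap('wrist','w1.png'); print(s['clock'],s['tcp_pos'],s['eef_rot'],s['wrist_force'])
T=camT('wrist',s)[1]; print(T.round(3))
print('expect grip',w2pix('wrist',[[.484,.306,.093]],s))
im2,_=snap('scene','sc1.png')
E
```

```text
1.35 [0.48209801 0.30457536 0.23099597] [-2.33792183e-04  1.06320705e-01  9.94331852e-01 -1.47807769e-04] [ 0.96026837 -0.29904845 -0.31392812]
[[ 0.211 -0.944 -0.254  0.419]
 [ 0.977  0.204  0.055  0.32 ]
 [-0.001 -0.26   0.966  0.373]
 [ 0.     0.     0.     1.   ]]
expect grip [[316.47550003 187.87599301]]
```

View pics/w1.png

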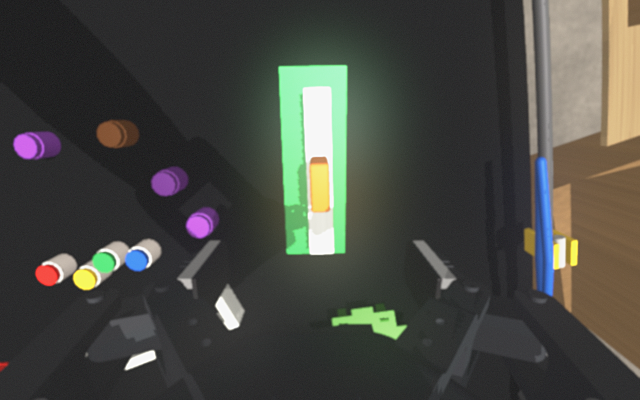

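The wrist view shows the mat with corners at about (279,66), (348,66), (345,253) and (286,254). The bar runs from (317,87) to (321,254), and the orange grip is at about (319,185). It is the right object.

```bash
python3 - <<'E'
from h import *
im=cv2.imread('pics/w1.png'); hsv=cv2.cvtColor(im,cv2.COLOR_BGR2HSV)
s=telemetry.state()
def rect(m):
    cn=max(cv2.findContours(m,0,1)[0],key=cv2.contourArea); return cv2.convexHull(cn)
b=np.zeros(im.shape[:2],np.uint8); b[50:258,260:370]=255
o=cv2.inRange(hsv,(8,100,80),(24,255,255))&b; ys,xs=np.nonzero(o); print('grip px',xs.min(),xs.max(),ys.min(),ys.max())
w=cv2.inRange(hsv,(0,0,150),(179,60,255))&b
for v in (95,110,125,140): 
    xs=np.nonzero(w[v])[0]; e=pix2w('wrist',[(xs.min(),v),(xs.max(),v)],.031,s); print(v,xs.min(),xs.max(),e[:,:2].round(4),e.mean(0)[:2].round(4))
for v in (160,170,180,190,200): 
    xs=np.nonzero(o[v])[0]; e=pix2w('wrist',[(xs.min(),v),(xs.max(),v)],.093,s); print(v,xs.min(),xs.max(),e.mean(0)[:2].round(4),np.linalg.norm(e[0]-e[1]).round(4))
m=pix2w('wrist',[(279,66),(348,66),(345,253),(286,254)],.003,s)[:,:2]; print('mat',m.round(4),m.mean(0),[np.linalg.norm(m[i]-m[i-1]).round(4) for i in range(4)])
d=m[1]+m[0]-m[2]-m[3]; print(np.degrees(np.arctan2(*d[::-1])))
e=pix2w('wrist',[(317,87),(321,254)],.031,s)[:,:2];print('bar ends',e.round(4),np.linalg.norm(e[0]-e[1]),e.mean(0)); d=e[1]-e[0]; print(np.degrees(np.arctan2(*d[::-1])))
E
```

```text
grip px 310 329 157 211
95 303 331 [[0.3921 0.3108]
 [0.3986 0.3411]] [0.3954 0.3259]
110 303 331 [[0.4078 0.3073]
 [0.4144 0.3379]] [0.4111 0.3226]
125 304 331 [[0.424  0.3047]
 [0.4304 0.3346]] [0.4272 0.3197]
140 304 332 [[0.4403 0.301 ]
 [0.4471 0.3324]] [0.4437 0.3167]
160 311 326 [0.4577 0.3139] 0.0143
170 310 311 [0.4655 0.3043] 0.001
180 310 328 [0.4769 0.3103] 0.0175
190 310 328 [0.4866 0.3082] 0.0176
200 311 328 [0.4967 0.3066] 0.0168
mat [[0.3523 0.2897]
 [0.3693 0.3687]
 [0.6032 0.3208]
 [0.5876 0.2411]] [0.47813113 0.30508303] [np.float64(0.2403), np.float64(0.0808), np.float64(0.2387), np.float64(0.0812)]
168.37059875378648
bar ends [[0.3872 0.3277]
 [0.5842 0.2906]] 0.20047606123264958 [0.48569363 0.3091609 ]
-10.656660797734391
```

Emit:
drive_tool(commands="-0.26 0.51 0 -1.6;0 0 2.5 0;0 0 3 0;0 0 3 0;0 0 3 0;0 0 3 0;0 0 2 0;0 0 1.6 0;0 0 0 0;0 0 0 0")

```text
clock: 2.28
tcp_pos: [0.4854, 0.309, 0.0495]
eef_rot: [-0.001, 0.091, 0.996, -0.001]
wrist_force: [-0.0, -0.5, -0.1]
width: 0.0855
grip_force: 0.0
```

Emit:
drive_tool(commands="0 0 0 0;0 0 0 0;0 0 0 0;0 0 0 0;0 0 0 0;0 0 0 0;0 0 0 0;0 0 0 0;0 0 0 0;0 0 0 0", fingers=0, newtons=100)

```text
clock: 3.12
tcp_pos: [0.4865, 0.309, 0.0511]
eef_rot: [0.0, 0.092, 0.996, 0.0]
wrist_force: [-0.9, -1.6, 4.5]
width: 0.019
grip_force: 98.2
```

Emit:
drive_tool(commands="0 0 -1 0;0 0 -1.5 0;0 0 -1.5 0;0 0 -1.5 0;0 0 -1.5 0;0 0 -1 0;0 0 0 4;0 0 0 7;0 0 0 7;0 0 0 7")

```text
clock: 3.95
tcp_pos: [0.4853, 0.3085, 0.1294]
eef_rot: [-0.001, 0.308, 0.951, -0.001]
wrist_force: [-0.9, 0.1, -3.7]
width: 0.0192
grip_force: 97.8
```

Emit:
drive_tool(commands="0 0 0 7;0 0 0 7;0 0 0 7;0 0 0 7;0 0 0 7;0 0 0 4;0 0 0 3.2;0 0 0 0;0 0 0 0;0 0 0 0")

```text
clock: 4.78
tcp_pos: [0.4857, 0.3086, 0.1298]
eef_rot: [-0.0, 0.627, 0.779, -0.0]
wrist_force: [0.0, 0.9, -3.6]
width: 0.0188
grip_force: 97.8
```

Emit:
drive_tool(commands="-1.9 -0.4 0 0;-3.4 -1 0 0;-3.6 -1 0 0;-3.6 -1 0 0;-3.6 -1 0 0;-3.6 -1 0 0;-3.6 -1 0 0;-3.6 -1 0 0;-3.4 -1 0 0;-1.9 -0.5 0 0")

```text
clock: 5.62
tcp_pos: [0.4668, -0.0277, 0.1305]
eef_rot: [0.0, 0.628, 0.778, -0.0]
wrist_force: [0.3, -0.4, -4.0]
width: 0.0189
grip_force: 98.1
```

Emit:
drive_tool(commands="0 0 0 0;0 0 0 0;0 0 0 0;0 0 0 0")

```text
clock: 5.95
tcp_pos: [0.4674, -0.0239, 0.1303]
eef_rot: [-0.0, 0.627, 0.779, 0.0]
wrist_force: [-0.5, -0.4, -4.5]
width: 0.0189
grip_force: 98.0
```

```bash
python3 - <<'E'
from h import *
im,s=snap('wrist','w2.png'); t,_=snap('top','t2.png'); print(s['tcp_pos'],s['eef_rot'],s['wrist_force'],s['ft_torque'])
a=cv2.resize(t[120:300,190:430,::-1],(640,480),interpolation=cv2.INTER_CUBIC); cv2.imwrite('pics/t2c.png',a)
E
```

```text
[ 0.46737026 -0.0238933   0.13026471] [-1.43902197e-04  6.27096475e-01  7.78941579e-01  8.21718660e-05] [-0.53869017 -0.38464933 -4.53720715] [-0.01564176 -0.00203055  0.01951833]
```

View pics/w2.png

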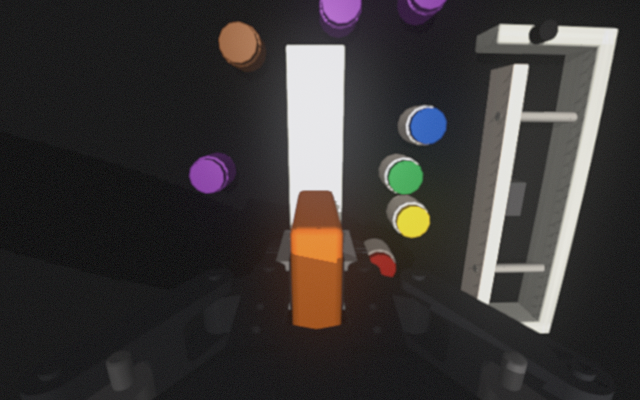

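The wrist view shows the straightedge hanging square in the grip. The pots are at blue (428,126), green (404,177), yellow (412,221) and red (380,264). The bar's top front edge runs from about (508,67) to (479,300), and the left cheek's top front corner is at about (500,26).

```bash
python3 - <<'E'
from h import *
s=telemetry.state()
th=np.radians(12.15); ex=np.array([np.cos(th),np.sin(th)]); ey=np.array([-ex[1],ex[0]]); O=np.array([.598,.004])
def f(p): p=np.atleast_2d(p)[:,:2]-O; return (np.c_[p@ex,p@ey]*1000).round(1)
P=pix2w('wrist',[(508,67),(479,300),(491,75),(463,288),(501,26),(500,42),(477,50)],[.034,.034,0,0,.034,.034,0],s)
print(P.round(4)); print(f(P)); d=P[0]-P[1]; print(np.degrees(np.arctan2(d[1],d[0])))
print('pots',f(pix2w('wrist',[(429,126),(405,177),(412,221),(382,266)],.034,s)))
print('tcp',f(s['tcp_pos']))
S=pix2w('wrist',[(287,46),(344,46),(290,222),(341,222)],s['tcp_pos'][2]-.0475+.028,s); print('se',f(S))
E
```

```text
[[ 0.5892  0.1106  0.034 ]
 [ 0.6392 -0.0868  0.034 ]
 [ 0.5959  0.1106  0.    ]
 [ 0.6431 -0.0947  0.    ]
 [ 0.5738  0.1364  0.034 ]
 [ 0.5768  0.1258  0.034 ]
 [ 0.5769  0.127   0.    ]]
[[  13.8  106. ]
 [  21.1  -97.4]
 [  20.4  104.7]
 [  23.3 -106. ]
 [   4.2  134.5]
 [   5.   123.5]
 [   5.2  124.7]]
104.21854354418353
pots [[-43.3  61.2]
 [-59.2  19.9]
 [-49.9 -18.6]
 [-73.1 -61.5]]
tcp [[-133.5    0.3]]
se [[-147.6  102.2]
 [-118.8  102.3]
 [-147.8    8.2]
 [-118.1    8.3]]
```

Emit:
drive_tool(commands="0 0 1 0;0 0 1.5 0;0 0 1.5 0;0 0 1.5 0;0 0 1.3 0;0 0 0.8 0;0 0 0.2 0;0 0 0 0;0 0 0 0;0 0 0 0")

```text
clock: 6.88
tcp_pos: [0.4683, -0.0248, 0.0533]
eef_rot: [0.001, 0.628, 0.779, 0.0]
wrist_force: [0.5, 0.5, -3.5]
width: 0.0191
grip_force: 98.1
```

Emit:
drive_tool(commands="0 0.5 0 0;0 0.5 0 0;0 0.5 0 0;0 0.5 0 0;0 0.4 0 0;0 0.3 0 0;0 0.3 0 0;0 0.3 0 0;0 0.3 0 0;0 0.3 0 0")

```text
clock: 7.72
tcp_pos: [0.5057, -0.0164, 0.0522]
eef_rot: [-0.0, 0.628, 0.778, -0.0]
wrist_force: [-0.4, -0.3, -3.8]
width: 0.019
grip_force: 98.0
```

Emit:
drive_tool(commands="0 0.35 0 0;0 0.35 0 0;0 0.35 0 0;0 0.35 0 0;0 0.35 0 0;0 0.35 0 0;0 0.35 0 0;0 0.35 0 0;0 0.35 0 0;0 0.3 0 0")

```text
clock: 8.55
tcp_pos: [0.5395, -0.009, 0.0522]
eef_rot: [-0.0, 0.628, 0.778, -0.0]
wrist_force: [-0.9, -0.9, -4.0]
width: 0.019
grip_force: 98.1
```

Emit:
drive_tool(commands="0 0.2 0 0;0 0.2 0 0;0 0.2 0 0;0 0.2 0 0;0 0.2 0 0;0 0.2 0 0;0 0.1 0 0;0 0.1 0 0;0 0.1 0 0;0 0.1 0 0")

```text
clock: 9.38
tcp_pos: [0.5549, -0.0057, 0.0523]
eef_rot: [-0.0, 0.628, 0.778, -0.0]
wrist_force: [-1.2, 0.2, -3.2]
width: 0.0192
grip_force: 98.0
```

```bash
python3 - <<'E'
from h import *
im,s=snap('wrist','w3.png'); print(s['clock'],s['tcp_pos'],s['wrist_force'],s['ft_torque'])
E
```

```text
9.3833 [ 0.55488084 -0.0057322   0.05230684] [-1.21024467  0.24903858 -3.21882637] [-0.07895972  0.29154034  0.0114309 ]
```

View pics/w3.png

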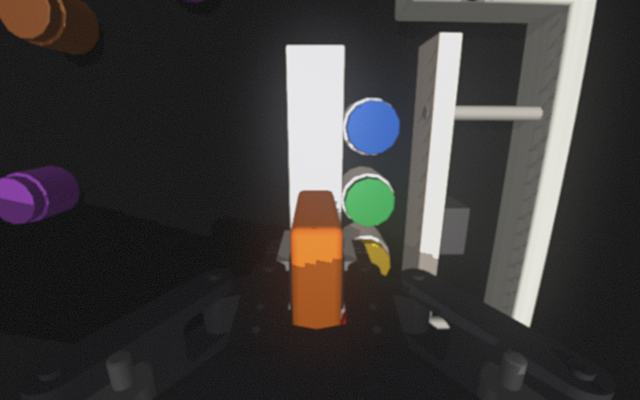

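The view shows the pots lined up along the bar's face, with blue at (372,127), green at (369,200) and yellow at (375,255). A gap of about 15 mm is left to the white stop bar.

Emit:
drive_tool(commands="0 0.1 0 0;0 0.1 0 0;0 0.1 0 0;0 0.1 0 0;0 0.1 0 0;0 0.1 0 0;0 0.1 0 0;0 0.1 0 0;0 0.1 0 0;0 0.1 0 0")

```text
clock: 10.27
tcp_pos: [0.5647, -0.0036, 0.0523]
eef_rot: [-0.0, 0.628, 0.779, -0.0]
wrist_force: [-1.9, -0.1, -3.9]
width: 0.019
grip_force: 98.0
```

Emit:
drive_tool(commands="0 0.05 0 0;0 0.05 0 0;0 0.05 0 0;0 0.05 0 0")

```text
clock: 10.6
tcp_pos: [0.5666, -0.0032, 0.0523]
eef_rot: [-0.0, 0.628, 0.778, -0.0]
wrist_force: [-1.6, 0.6, -2.9]
width: 0.0189
grip_force: 98.0
```

Emit:
drive_tool(commands="0 0.05 0 0;0 0.05 0 0;0 0.05 0 0;0 0.05 0 0")

```text
clock: 10.93
tcp_pos: [0.5686, -0.0028, 0.0523]
eef_rot: [0.0, 0.628, 0.778, -0.0]
wrist_force: [-0.9, -1.0, -3.0]
width: 0.0191
grip_force: 98.0
```

Emit:
drive_tool(commands="0 0.03 0 0;0 0.03 0 0;0 0.03 0 0;0 0.03 0 0")

```text
clock: 11.27
tcp_pos: [0.5697, -0.0025, 0.0523]
eef_rot: [0.0, 0.628, 0.778, -0.0]
wrist_force: [-1.2, -0.3, -2.4]
width: 0.0183
grip_force: 98.0
```

Emit:
drive_tool(commands="0 0.03 0 0;0 0.03 0 0;0 0.03 0 0;0 0.03 0 0")

```text
clock: 11.6
tcp_pos: [0.5702, -0.0024, 0.0523]
eef_rot: [-0.001, 0.628, 0.779, -0.001]
wrist_force: [-5.5, -1.9, 0.4]
width: 0.0183
grip_force: 98.5
```

Emit:
drive_tool(commands="0 0.03 0 0;0 0.03 0 0;0 0.03 0 0")

```text
clock: 11.85
tcp_pos: [0.5703, -0.0024, 0.0522]
eef_rot: [-0.001, 0.628, 0.779, -0.002]
wrist_force: [-7.7, -2.1, 2.4]
width: 0.0193
grip_force: 98.6
```

Emit:
drive_tool(commands="0 0.02 0 0;0 0 0 0;0 0 0 0")

```text
clock: 12.1
tcp_pos: [0.5703, -0.0024, 0.0522]
eef_rot: [-0.002, 0.628, 0.779, -0.002]
wrist_force: [-7.6, -2.6, 1.4]
width: 0.0187
grip_force: 98.6
```

```bash
python3 - <<'E'
from h import *
for i in range(6):
    camera('top') if i<5 else snap('wrist','w4.png'); s=telemetry.state(); F=s['wrist_force']; print(s['clock'],F.round(2),(F[0]*.977+F[1]*.212).round(2),s['ft_torque'].round(3),s['eef_rot'].round(4))
E
```

```text
12.15 [-8.76 -2.05  2.01] -8.99 [-0.351  1.598 -0.037] [-0.0016  0.6276  0.7786 -0.0017]
12.2 [-7.75 -2.35  2.49] -8.07 [-0.389  1.604  0.018] [-0.0016  0.6276  0.7786 -0.0017]
12.25 [-8.45 -1.38  2.52] -8.55 [-0.462  1.575  0.01 ] [-0.0016  0.6276  0.7786 -0.0017]
12.3 [-7.77 -2.1   1.74] -8.03 [-0.428  1.648  0.01 ] [-0.0016  0.6275  0.7786 -0.0017]
12.35 [-7.81 -2.27  2.49] -8.11 [-0.397  1.598 -0.025] [-0.0016  0.6275  0.7786 -0.0017]
12.4 [-8.27 -1.23  2.21] -8.34 [-0.377  1.579  0.051] [-0.0016  0.6275  0.7786 -0.0017]
```

Emit:
drive_tool(commands="0 0.03 0 0;0 0 0 0;0 0 0 0;0 0 0 0")

```text
clock: 12.73
tcp_pos: [0.5704, -0.0023, 0.0522]
eef_rot: [-0.002, 0.628, 0.779, -0.002]
wrist_force: [-9.0, -1.6, 3.1]
width: 0.0187
grip_force: 98.7
```

```bash
python3 - <<'E'
from h import *
L=[]
for i in range(10):
    camera('top') if i<9 else snap('wrist','w5.png'); s=telemetry.state(); F=s['wrist_force']; L.append(F[0]*.977+F[1]*.212)
print(s['clock'],np.round(L,1),np.mean(L),s['ft_torque'],F)
E
```

```text
13.2333 [-9.  -9.3 -9.1 -9.3 -8.3 -8.6 -9.6 -8.8 -9.4 -9.7] -9.116957613986978 [-0.44782386  1.73715196  0.01397041] [-9.48843298 -2.22197512  1.17752783]
```

View pics/w5.png

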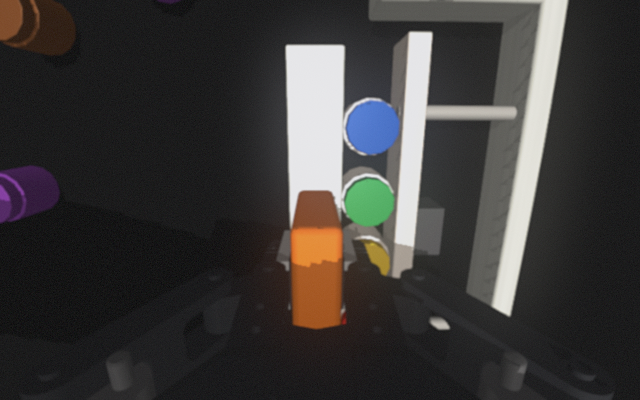

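The view shows blue (372,127) and green (368,200) squeezed between the straightedge and the stop bar, with the force steady at about 9.1 N. I'll keep holding and check the far pots from the top camera.

```bash
python3 - <<'E'
from h import *
L=[]
for i in range(9):
    t=camera('top') if i%2 else camera('scene'); s=telemetry.state(); F=s['wrist_force']; L.append(F[0]*.977+F[1]*.212)
    if i==7: tt=t
    if i==8: ss=t
print(s['clock'],np.round(L,1))
a=cv2.resize(tt[125:225,235:395,::-1],(640,400),interpolation=cv2.INTER_CUBIC)
c=w2pix('scene',[.58,0,.03])[0].astype(int); print(c)
b=cv2.resize(ss[c[1]-35:c[1]+35,c[0]-112//2:c[0]+56,::-1],(320,200),interpolation=cv2.INTER_CUBIC)
o=np.zeros((600,640,3),np.uint8); o[:400]=a; o[400:,:320]=b; cv2.imwrite('pics/h.png',o)
E
```

```text
13.6833 [ -8.4  -8.2  -9.6  -8.9 -10.1  -9.1 -10.5  -9.7  -9. ]
[310 215]
```

View pics/h.png

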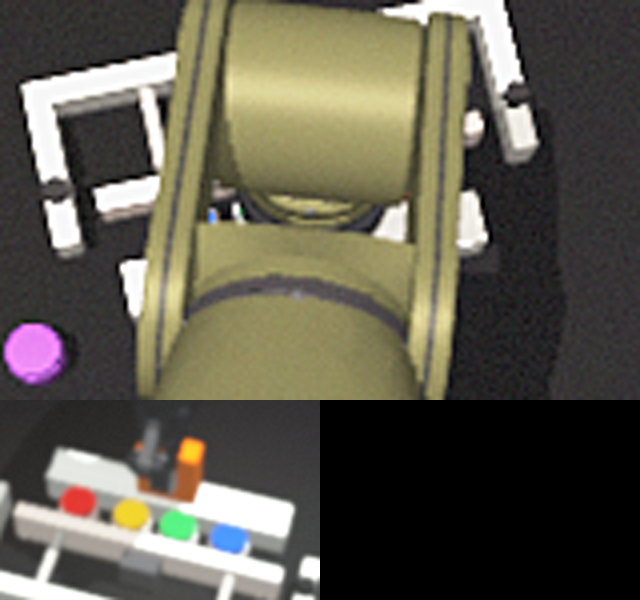

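All four pots are visible sandwiched in a straight row between the straightedge and the stop bar. They have been held at about 9 N for over a second, so I'll hold briefly more and then back off straight.

Emit:
drive_tool(commands="0 0 0 0;0 0 0 0;0 0 0 0;0 -0.04 0 0;0 -0.06 0 0;0 -0.08 0 0;0 -0.1 0 0;0 -0.1 0 0;0 -0.1 0 0;0 -0.2 0 0")

```text
clock: 14.52
tcp_pos: [0.5664, -0.0034, 0.0528]
eef_rot: [0.001, 0.628, 0.778, 0.001]
wrist_force: [0.3, 0.2, -3.5]
width: 0.0188
grip_force: 98.0
```

Emit:
drive_tool(commands="0 -0.3 0 0;0 -0.6 0 0;0 -0.9 0 0;0 -0.9 0 0;0 -0.9 0 0;0 -0.6 0 0;0 -0.2 0 0;0 0 0 0;0 0 0 0;0 0 0 0")

```text
clock: 15.35
tcp_pos: [0.523, -0.0128, 0.0526]
eef_rot: [0.0, 0.628, 0.778, 0.0]
wrist_force: [0.4, 1.2, -3.5]
width: 0.0186
grip_force: 97.9
```

Emit:
drive_tool(commands="0 0 -0.5 0;0 0 -1.2 0;0 0 -1.5 0;0 0 -1.5 0;0 0 -1.5 0;0 0 -1.2 0;0 0 -0.6 0;0 0 0 0;0 0 0 0;0 0 0 0")

```text
clock: 16.18
tcp_pos: [0.5219, -0.0127, 0.1313]
eef_rot: [-0.001, 0.628, 0.778, -0.0]
wrist_force: [0.1, -0.7, -3.8]
width: 0.0189
grip_force: 98.1
```

```bash
python3 - <<'E'
from h import *
im,s=snap('wrist','w6.png'); print(s['clock'],s['tcp_pos'],s['eef_rot'],s['wrist_force'])
E
```

```text
16.1833 [ 0.52189643 -0.01265768  0.13132943] [-7.72990380e-04  6.27653578e-01  7.78492232e-01 -4.84080440e-04] [ 0.05060827 -0.73363253 -3.77819801]
```

View pics/w6.png

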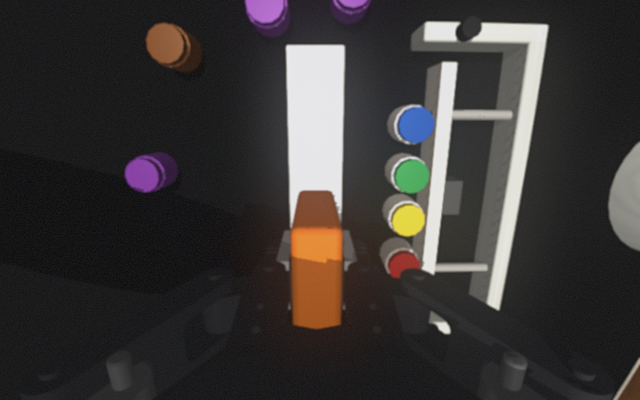

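The four pots stand in a straight row against the bar: blue (413,124), green (410,176), yellow (407,219) and red (403,264). Next I'll return the straightedge to the mat.

Emit:
drive_tool(commands="1.9 0.2 0 0;3.4 0.3 0 0;3.6 0.3 0 0;3.6 0.3 0 0;3.6 0.3 0 0;3.6 0.3 0 0;3.6 0.2 0 0;3.4 0.2 0 0;3.2 0.2 0 0;2 0.2 0 0")

```text
clock: 17.07
tcp_pos: [0.4779, 0.3068, 0.1311]
eef_rot: [-0.001, 0.627, 0.779, -0.001]
wrist_force: [0.1, 0.1, -4.0]
width: 0.0189
grip_force: 98.0
```

Emit:
drive_tool(commands="0 0 0 -4;0 0 0 -7;0 0 0 -7;0 0 0 -7;0 0 0 -7;0 0 0 -7;0 0 0 -7;0 0 0 -7;0 0 0 -7;0 0 0 -4")

```text
clock: 17.9
tcp_pos: [0.4787, 0.3039, 0.1309]
eef_rot: [-0.001, 0.117, 0.993, -0.001]
wrist_force: [-0.6, -0.1, -3.7]
width: 0.0188
grip_force: 98.1
```

Emit:
drive_tool(commands="0 0 0 -2.5;0 0 0 0;0 0 0 0;0 0 0 0")

```text
clock: 18.23
tcp_pos: [0.4791, 0.3041, 0.1316]
eef_rot: [-0.001, 0.099, 0.995, -0.0]
wrist_force: [0.5, 0.3, -3.7]
width: 0.019
grip_force: 98.1
```

```bash
python3 - <<'E'
from h import *
im,s=snap('wrist','w7.png'); p=s['tcp_pos'];q=s['eef_rot']; a=2*np.arctan2(q[2],q[1]); print(s['clock'],p,np.degrees(a))
hsv=cv2.cvtColor(im,cv2.COLOR_RGB2HSV); m=cv2.inRange(hsv,(45,80,60),(85,255,255)); m[260:]=0
cn=max(cv2.findContours(m,0,1)[0],key=cv2.contourArea); h=cv2.convexHull(cn)[:,0]
w=pix2w('wrist',h,.003,s)[:,:2]-p[:2]; ex=np.array([np.cos(a),np.sin(a)]); ey=np.array([ex[1],-ex[0]])  # tool x,y
print(np.c_[h,(np.c_[w@ex,w@ey]*1000).round(1)])
d=np.array([.4785,.3043])-p[:2]; print('to target tool xy mm',d@ex*1e3,d@ey*1e3)
E
```

```text
18.2333 [0.4790566  0.30413038 0.13161297] 168.68545947443124
[[284.   49.  121.5 -25.8]
 [285.   60.  112.8 -25.1]
 [289.  224.  -35.6 -25.1]
 [289.  229.  -40.8 -25.2]
 [282.  237.  -49.2 -32.4]
 [280.  239.  -51.4 -34.4]
 [275.  239.  -51.4 -39.4]
 [274.  238.  -50.3 -40.4]
 [272.  194.   -5.3 -40.6]
 [271.  168.   19.7 -40.5]
 [267.   63.  110.5 -40.6]
 [267.   50.  120.8 -40.2]
 [268.   49.  121.6 -39.3]]
to target tool xy mm 0.5790590548719264 0.05712062385038946
```

View pics/w7.png

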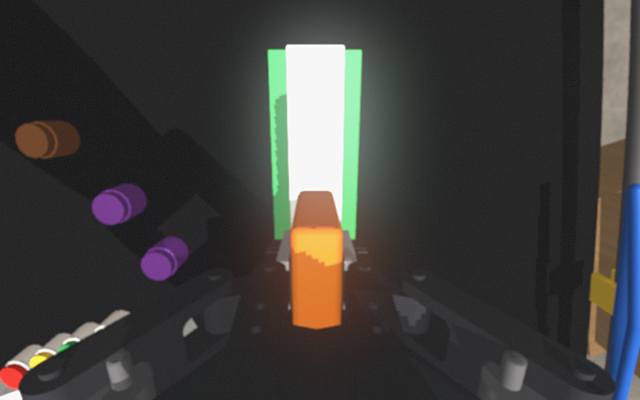

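The straightedge is centred over the mat, within about 1 mm (green margins at columns 268–287 and 345–361), and aligned with it. Next I'll lower it.

Emit:
drive_tool(commands="0 0 1 0;0 0 1.5 0;0 0 1.5 0;0 0 1.5 0;0 0 1.2 0;0 0 0.7 0;0 0 0.3 0;0 0 0.1 0;0 0 0 0;0 0 0 0")

```text
clock: 19.12
tcp_pos: [0.4801, 0.3047, 0.0553]
eef_rot: [0.001, 0.098, 0.995, 0.0]
wrist_force: [0.0, 0.2, -2.4]
width: 0.019
grip_force: 98.1
```

Emit:
drive_tool(commands="0 0 0.05 0;0 0 0.05 0;0 0 0 0;0 0 0 0")

```text
clock: 19.45
tcp_pos: [0.4795, 0.3043, 0.0536]
eef_rot: [0.0, 0.098, 0.995, 0.0]
wrist_force: [0.0, -0.8, -4.0]
width: 0.0188
grip_force: 98.1
```

Emit:
drive_tool(commands="0 0 0.05 0;0 0 0.05 0;0 0 0 0;0 0 0 0")

```text
clock: 19.78
tcp_pos: [0.4793, 0.3042, 0.0522]
eef_rot: [-0.0, 0.098, 0.995, -0.0]
wrist_force: [-0.5, 0.1, -3.2]
width: 0.0191
grip_force: 98.1
```

Emit:
drive_tool(commands="0 0 0.05 0;0 0 0.05 0;0 0 0 0;0 0 0 0")

```text
clock: 20.12
tcp_pos: [0.4794, 0.3043, 0.0513]
eef_rot: [-0.0, 0.098, 0.995, -0.0]
wrist_force: [-0.3, -0.3, -4.0]
width: 0.0187
grip_force: 98.3
```

Emit:
drive_tool(commands="0 0 0.05 0;0 0 0 0;0 0 0 0;0 0 0 0")

```text
clock: 20.45
tcp_pos: [0.4795, 0.3043, 0.0512]
eef_rot: [0.0, 0.098, 0.995, 0.0]
wrist_force: [-1.9, -0.6, 0.4]
width: 0.0187
grip_force: 98.6
```

Emit:
drive_tool(commands="0 0 0.05 0;0 0 0 0;0 0 0 0;0 0 0 0")

```text
clock: 20.78
tcp_pos: [0.4795, 0.3044, 0.0512]
eef_rot: [-0.0, 0.098, 0.995, -0.0]
wrist_force: [-4.1, -2.8, 5.3]
width: 0.019
grip_force: 99.2
```

Emit:
drive_tool(commands="0 0 -0.05 0;0 0 0 0;0 0 0 0", newtons=20)

```text
clock: 21.03
tcp_pos: [0.4795, 0.3044, 0.0512]
eef_rot: [0.0, 0.098, 0.995, 0.0]
wrist_force: [-3.4, -1.0, 4.3]
width: 0.0192
grip_force: 98.9
```

Emit:
drive_tool(commands="0 0 0 0;0 0 0 0;0 0 0 0;0 0 0 0;0 0 0 0;0 0 0 0;0 0 0 0;0 0 0 0", fingers=8.54)

```text
clock: 21.7
tcp_pos: [0.4794, 0.3043, 0.0508]
eef_rot: [0.0, 0.098, 0.995, 0.0]
wrist_force: [-0.3, -0.3, -0.9]
width: 0.0851
grip_force: 0.0
```

Emit:
drive_tool(commands="0 0 -0.5 0;0 0 -1.5 0;0 0 -2.5 0;0 0 -3 0;0 0 -3 0;0 0 -3 0;0 0 -2 0;0 0 0 0;0 0 0 0;0 0 0 0")

```text
clock: 22.53
tcp_pos: [0.4788, 0.304, 0.2047]
eef_rot: [-0.001, 0.098, 0.995, -0.0]
wrist_force: [0.3, -0.3, 0.1]
width: 0.0856
grip_force: 0.0
```

```bash
python3 - <<'E'
from h import *
im,s=snap('wrist','w8.png'); t,_=snap('top','t8.png'); print(s['clock'],s['tcp_pos'])
hsv=cv2.cvtColor(im,cv2.COLOR_RGB2HSV)
w=cv2.inRange(hsv,(0,0,150),(179,60,255)); g=cv2.inRange(hsv,(45,80,60),(85,255,255)); g[270:]=0
o=cv2.inRange(hsv,(8,100,80),(24,255,255))
C=np.array([.4775,.3045]); a=np.radians(168.6); ex=np.array([np.cos(a),np.sin(a)]); ey=np.array([ex[1],-ex[0]])
f=lambda P:(np.c_[(P[:,:2]-C)@ex,(P[:,:2]-C)@ey]*1e3).round(1)
for v in (100,120,140):
    x=np.nonzero(w[v,270:370])[0]+270; y=np.nonzero(g[v,200:440])[0]+200
    print(v,f(pix2w('wrist',[(x.min(),v),(x.max()+1,v)],.031,s)).tolist(),f(pix2w('wrist',[(y.min(),v),(y.max()+1,v)],.003,s)).tolist())
hs=cv2.cvtColor(t,cv2.COLOR_RGB2HSV)
for n,lo,hi,b in [('red',(0,150,80),(8,255,255),(330,165,370,205)),('yel',(22,150,80),(35,255,255),(300,165,345,205)),('grn',(45,100,60),(80,255,255),(290,165,330,205)),('blu',(95,100,60),(125,255,255),(265,165,310,205))]:
    x0,y0,x1,y1=b; ys,xs=np.nonzero(cv2.inRange(hs,lo,hi)[y0:y1,x0:x1]); 
    if len(xs): print(n,len(xs),pix2w('top',[xs.mean()+x0,ys.mean()+y0],.033).round(4))
E
```

```text
22.5333 [0.4787528  0.30399736 0.20470767]
100 [[81.2, -14.6], [81.3, 18.1]] [[82.8, -40.6], [83.0, 40.8]]
120 [[61.3, -13.8], [61.4, 18.5]] [[61.1, -41.2], [61.3, 41.5]]
140 [[40.7, -14.0], [40.8, 17.7]] [[38.7, -40.7], [38.9, 41.1]]
red 98 [[ 0.6113 -0.0594  0.033 ]]
yel 123 [[ 0.604 -0.016  0.033]]
grn 125 [[0.5957 0.0226 0.033 ]]
blu 126 [[0.5869 0.0633 0.033 ]]
```

```bash
python3 -c "
from rig import env
print(env.finish_job())"
```

```text
the job is handed in; nothing more can be done
None
```

I pushed the four pots up to the stop bar and held them there at about 9 N for over a second. They stand in a straight row against it, the straightedge is back within about 2 mm of its mat's middle, and the job was handed in at about 23 s.

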